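# Swing the guide rail into line on the test fixture

### The job

Two black fixture plates lie side by side, each with an aluminium guide rail; on one of them the rail lies askew, with one end between the upright steel post and the dark steel stop strip. Push its free end round so that the rail, kept down on the plate and with its other end still at the post, pivots into line along the stop strip, as on the other plate. Do not disturb the other plate's rail.

Things in the scene. Friction and masses are not known exactly. Their poses are not given: they have to be found in the camera images.
- rail_center (a point): centre (half-way up) of the askew rail: a loose square aluminium bar, 200 mm long, 20 wide, 20 high, about 0.3 kg, flat on its plate. y runs along it from the end at the post to the free end, x level across it on the stop strip's side, z up. At first it is turned 23 to 37 degrees anticlockwise (from above) out of line, one side within 5 mm of the post, 15 mm of it reaching past the post's axis.
- post (a point): the fixed steel post on that plate, 16 mm in diameter, 35 mm high above the plate's top. The point is on its axis, 10 mm above the plate's top; axes as for the seat. The plate (black, fixed, 200 mm in x, 260 mm in y, 12 mm thick) has its top at z = 0.012 m. The stop strip faces the post across a 30 mm gap.
- seat (a point): where that rail's centre lies when in line; fixed to the plate, 10 mm above its top. y runs along the stop strip away from the post's end; x is square to the strip, towards it: the free end must be pushed in +x. The strip (fixed steel, 16 mm high, 238 long) has its face at x = +15 mm from here; the post's axis is at x = -23, y = -85 mm; a 16 mm high end block beyond the rail's end at y = -113 mm.
- rail2_center (a point): centre of the other, identical guide rail, which already lies in line on the second, identical plate; loose, to be left where it is. Axes as for the first rail. The two plates may stand either way round, left or right.
Things that resemble listed ones, but are neither listed nor needed, are in the scene too. Leave any blue look-alike of the part that bears rail_center alone.

How it is judged:
At the end, for the whole second after the job is handed in: The rail rests flat on its plate (within 6 mm in height), still, within 10 degrees of the stop strip's direction, its centre within 10 mm of the in-line place across the strip and within 20 mm along it; the other rail has not been disturbed (x of rail_center in the frame of seat between -0.01 and 0.01 m and y of rail_center in the frame of seat between -0.02 and 0.02 m and z of rail_center in the frame of seat between -0.006 and 0.006 m and angle between the y axis of rail_center and the y axis of seat, either way round below 0.175 rad and linear speed of rail below 0.02 m/s); the robot touches nothing.
It fails at once if the rail is lifted more than 25 mm off the plate (z of rail_center in the frame of seat above 0.025 m).
It fails at once if the rail's pivot end leaves the post (slides more than 25 mm along, or its side comes more than 27 mm away from the post) (y of post in the frame of rail_center below -0.11 m or y of post in the frame of rail_center above -0.06 m or x of post in the frame of rail_center below -0.045 m or x of post in the frame of rail_center above 0 m).
It fails at once if the other rail is moved more than 15 mm (distance of rail2_center from where it was at the start of the episode above 0.015 m).
It also fails if it takes over 35 s, if anything falls off the work surface, if the arm or the gripper's body presses on something with over 40 N, if the wrist force passes 120 N, or if a joint passes its speed limit or range.

### The arm

A 6-joint arm with a two-finger parallel gripper is mounted at the origin on the work surface. World frame = base frame: x ahead of the robot, y to its left, z up, the work surface at z = 0. Lengths are in m, angles in rad, forces in N, time in s.
With the tool pointing down it reaches from about 0.3 to 0.875 m from the base axis. Payload 6.4 kg.
Tool frame: the origin (TCP) lies at the very end of the fingers, on their centre line; the grasp point (between the pads) lies 19 mm behind it; z points along the fingers, y is the direction in which the jaws open and shut (so a half turn about z gives the same grasp; the last joint's range is limited). The gripper opens to 85 mm and grips with 20 to 120 N. Pads are 22 mm wide; open, the fingers measure 114 mm over their backs; the gripper's body (76 mm by 85 mm) begins 54 mm behind the grasp point. The pads swing forward as they close: fully open they stand 13 mm farther back than shut.
Start: joints at [-1.46, 0.181, 1.607, -0, 1.354, -0.206], TCP at [0.179, -0.546, 0.2] pointing down, gripper open.
Joint ranges: [-2.99, 2.99], [-0.89, 2.07], [0.3, 2.58], [-1.14, 4.28], [0, 2.63], [-3.12, 3.12]. Speed limits (rad/s): [2.57, 2.57, 3.01, 3.14, 3.14, 3.14].

### API

Orientations are given as a unit quaternion [w, x, y, z].
In Python, from bench import * gives the robot as it stands.
- The arm moves only by the tool arm_command, never from a script. Its argument "motion" is text: rows parted by semicolons, each of 7 numbers parted by spaces: the shift along the tool's x, y, z in units of 0.2 m (1.0 is 0.2 m), then the turn, a rotation vector about the tool's x, y, z in units of 60 degrees (1.0 is 60 degrees), then the opening, from 0 (shut) to 1 (fully open). In form: tx ty tz ax ay az grip; .... A call has 1 to 10 rows; each row shifts and turns the pose as measured when the row begins, along the tool's axes as they then stand; what a row does not reach is not made up. A row lasts 1/12 s, in which the tool goes at most 41.7 mm and 7.16 degrees, less where a joint would pass 70% of its speed; a pose out of reach is approached as far as the arm can. A call with a number of a shift or a turn outside -1 to 1 is refused whole. A call with a gripper value outside its range is refused whole. The fingers move at their own pace and stop on an object; the grip force is fixed at half the most. Time passes only in rows, so rows that do not move let the fingers close. It gives the time, the measured TCP pose, the force and the opening at its end, in the units of the state.
- get_obs(): the state, without advancing time (a new reading comes with each control period).
- camera(name): name is "side" or "top" or "wrist"; returns a dict with "img" (420x560x3 uint8, red, green, blue), "intrinsics" (3x3 intrinsics, pixels), "pose" (4x4, takes a point from camera to world coordinates); the wrist camera has in their place "mount" (4x4, takes a point from camera to tool coordinates, whose origin is the TCP and whose axes are the flange's). Camera axes: x right, y down, z forward; pixel columns grow to the right and rows downward; lengths in m; the calibration is good to about 2 mm. The wrist camera is an equidistant fisheye: a pixel r from the principal point sees the ray r / f radians off the axis. A picture is of the moment at which its call begins: read the wrist's pose just before it. There is no depth.
- hand_in(): hands the job in, once; it reports no verdict.
Trained networks look in the newest picture that a camera, given by its name, has taken for a name from the list of things; names that differ only in an ending like _2 or _b are one class to them, and where a whole thing is asked for, a point or a joint stands for the part that bears it (a point fixed in the world has none). Each returns a list of dicts, best first, with "conf" (0 to 1); they miss things now and then, are a little off and sometimes report something else, mostly with a low value. They report only what shows in the picture. A call takes as long as a camera call. They do not tell look-alikes from the thing itself.
- search_frame(camera, target): "box" ([left, top, right, bottom] in pixels, round what is visible of it).
The state is a dict: "time_s": time; "q": joint angles; "dq": joint speeds; "joint_efforts": joint torques, N m; "eef_pos": TCP position; "eef_rot": TCP orientation; "wrist_force": force on the tool from outside, world axes, zero at the start; "torque": the same for the moment, N m; "opening": opening from 0.0 (shut) to 1.0 (fully open).
Only numpy, scipy, OpenCV 4.12 (cv2) and the standard library are available. Lean on these libraries where they do the work, as an engineer would, in place of code of your own. Each camera call takes 0.05 s, during which the arm holds its last target.

## Working session

There is one attempt and no reset: what is moved stays moved. The work goes in short steps, Python scripts to look and compute and a tool call to move; the robot and the scene stay as the last step left them, time stands still between calls to the robot, and variables do not carry over. Pictures are saved under pics/ and viewed, and the job is handed in when it is done.

Besides the shell and the picture viewer there is one more tool, called after ">>>" as a command line: name --argument value ..., lists and objects as JSON in quotes. arm_command: Moves the arm, as the interface text tells. Shifts and turns lie within -1 to 1; 1 stands for 0.2 m of shift or 60 degrees of turn. Its arguments: {"type":"object","properties":{"motion":{"type":"string"}},"required":["motion"]}

```bash
mkdir -p pics; ls; cat > h.py <<'E'
from bench import *
import numpy as np, cv2
def snap(name,fn):
    c=camera(name); cv2.imwrite('pics/'+fn,c['img'][:,:,::-1]); return c
def ray(c,u,v,z):
    K=np.array(c['intrinsics']);T=np.array(c['pose'])
    d=T[:3,:3]@np.linalg.inv(K)@np.array([u,v,1.]);o=T[:3,3]
    return o+d*(z-o[2])/d[2]
def proj(c,p):
    K=np.array(c['intrinsics']);T=np.array(c['pose'])
    q=K@(T[:3,:3].T@(np.array(p)-T[:3,3]));return q[:2]/q[2]
E
python3 - <<'E'
from h import *
for n in ('top','side'):
    c=snap(n,n+'0.png'); print(n,np.round(c['intrinsics'],1).tolist(),np.round(c['pose'],3).tolist())
    for t in ('rail_center','post','seat','rail2_center'):
        print(t,[( [round(x) for x in b['box']],round(b['conf'],2)) for b in search_frame(n,t)])
o=get_obs();print({k:np.round(v,3).tolist() for k,v in o.items()})
E
```

```text
pics
top [[392.7, 0.0, 280.6], [0.0, 392.7, 207.8], [0.0, 0.0, 1.0]] [[0.011, -0.993, 0.117, 0.358], [-1.0, -0.011, -0.002, -0.057], [0.003, -0.117, -0.993, 0.963], [0.0, 0.0, 0.0, 1.0]]
rail_center [([318, 277, 404, 305], 0.95), ([146, 157, 186, 236], 0.81)]
post [([100, 140, 231, 262], 0.97)]
seat [([102, 138, 231, 262], 0.86)]
rail2_center [([295, 150, 376, 170], 0.98)]
side [[404.0, 0.0, 274.6], [0.0, 404.0, 209.2], [0.0, 0.0, 1.0]] [[0.997, -0.066, 0.042, 0.438], [-0.077, -0.734, 0.675, -0.668], [-0.014, -0.676, -0.737, 0.731], [0.0, 0.0, 0.0, 1.0]]
rail_center [([167, 265, 200, 354], 0.74), ([243, 133, 311, 161], 0.65)]
post [([221, 116, 328, 194], 0.83)]
seat [([225, 117, 330, 192], 0.87)]
rail2_center [([319, 232, 362, 310], 0.8)]
{'time_s': 0.5, 'q': [-1.46, 0.181, 1.607, 0.0, 1.354, -0.206], 'dq': [-0.002, -0.002, 0.0, -0.001, -0.002, 0.001], 'joint_efforts': [-0.0, -44.445, -35.136, -0.0, 0.002, 0.0], 'eef_pos': [0.179, -0.546, 0.2], 'eef_rot': [0.0, 0.987, 0.158, 0.0], 'wrist_force': [0.171, -0.217, -0.349], 'torque': [0.038, 0.0, -0.007], 'opening': 0.999}
```

```bash
python3 - <<'E'
import cv2
a=cv2.imread('pics/top0.png')
cv2.imwrite('pics/topz.png',cv2.resize(a[120:280,80:250],None,fx=4.5,fy=3.7*0+4.5)[:600*2][:, :765] if 0 else cv2.resize(a[130:272,90:245],None,fx=4,fy=4,interpolation=cv2.INTER_CUBIC))
E
```

```text
(no output)
```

View pics/top0.png

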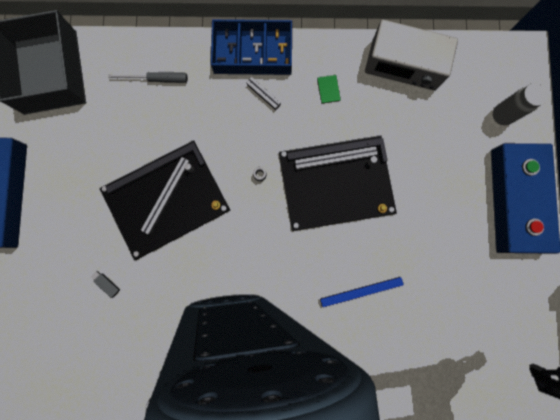

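View pics/side0.png

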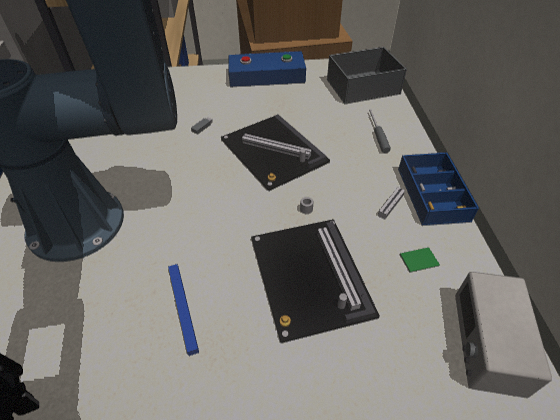

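```bash
sleep 0
```

```text
(no output)
```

View pics/topz.png

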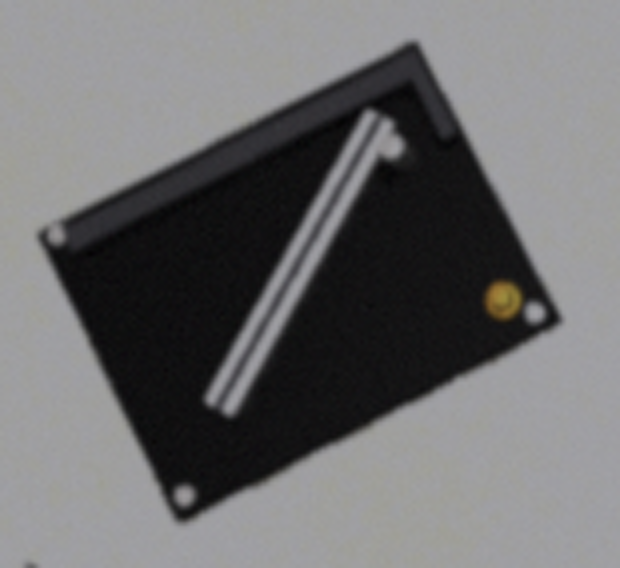

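The askew rail is on the left plate: post near (188,167), free end near (145,232). The strip runs along the plate's upper-left edge. Next I'll work out the geometry.

```bash
cat >> h.py <<'E'
def fit(c,corn,post,r0,r1):
    P=np.array([ray(c,*p,0.012)[:2] for p in corn]) # stripfar, strip-postend, other-postend, other-far
    yd=(P[0]-P[1])+(P[3]-P[2]); yd/=np.linalg.norm(yd)
    xd=np.array([yd[1],-yd[0]])
    pt=ray(c,*post,0.047)[:2]
    seat=pt+23*.001*xd+.085*yd
    a=ray(c,*r0,0.032)[:2];b=ray(c,*r1,0.032)[:2]
    return P,xd,yd,pt,seat,a,b
E
python3 - <<'E'
from h import *
c=camera('top')
z=lambda u,v:(90+(u+.5)/4-.5,130+(v+.5)/4-.5)
P,xd,yd,pt,seat,a,b=fit(c,[z(40,233),z(415,42),z(560,320),z(182,520)],z(393,145),z(380,117),z(221,410))
print(P.round(3).tolist(),[np.linalg.norm(P[i]-P[(i+1)%4]).round(3) for i in range(4)]);print('xd',xd,'yd',yd, 'yaw yd',np.degrees(np.arctan2(yd[1],yd[0])))
S=lambda p:np.round([(p-seat)@xd,(p-seat)@yd],4)
print('seat',seat,'post',pt,'ends',a,b,'len',np.linalg.norm(a-b))
print('platecenter in seat',S(P.mean(0)),'ends in seat',S(a),S(b),'strip face pts',S(ray(c,*z(80,250),.028)[:2]),S(ray(c,*z(410,83),.028)[:2]))
d=b-a;print('ang',np.degrees(np.arctan2(d@xd,d@yd)))
E
```

```text
[[0.514, 0.385], [0.637, 0.16], [0.464, 0.065], [0.341, 0.289]] [np.float64(0.256), np.float64(0.197), np.float64(0.255), np.float64(0.198)]
xd [0.87660513 0.4812104 ] yd [-0.4812104   0.87660513] yaw yd 118.7644851496406
seat [0.54307809 0.24842396] post [0.56381905 0.16284468] ends [0.58437324 0.17496694] [0.40609954 0.26199151] len 0.19838041567022224
platecenter in seat [-0.0586  0.0053] ends in seat [ 0.0009 -0.0843] [-0.1135  0.0778] strip face pts [0.0139 0.1117] [ 0.0125 -0.1094]
ang -35.2161320776309
```

```bash
cat >> h.py <<'E'
from scipy.spatial.transform import Rotation as Ro
seat=np.array([0.543,0.2484]);xd=np.array([0.8766,0.4812]);yd=np.array([-0.4812,0.8766])
def w(p): return seat+p[0]*xd+p[1]*yd
def s(p): q=np.asarray(p)[:2]-seat; return np.array([q@xd,q@yd])
def toolR():
    q=get_obs()['eef_rot'];return Ro.from_quat([q[1],q[2],q[3],q[0]]).as_matrix()
def go(x,y,z,yaw):
    o=get_obs();R=toolR();t=R.T@(np.array([x,y,z])-o['eef_pos'])/.2
    cy=np.degrees(np.arctan2(R[1,0],R[0,0]))
    print('t',o['time_s'],'shift units',t.round(3),'yaw now',cy.round(2),'az units',round(-(yaw-cy)/60,3),'tilt',R[:,2].round(3),'F',np.round(o['wrist_force'],1),'pos',np.round(o['eef_pos'],4),'seatframe',s(o['eef_pos']).round(4),'q',np.round(o['q'],2))
E
python3 - <<'E'
from h import *
cen=np.array([-.0563,-.0033]);a=np.radians(35.2);d=np.array([-np.sin(a),np.cos(a)]);n=np.array([np.cos(a),np.sin(a)])
p=w(cen+.085*d-.036*n);print(p,s(p))
go(*p,.2,64)
go(.42,-.15,.2,18.2)
E
```

```text
[0.40306049 0.22337832] [-0.1347114   0.04540489]
t 0.55 shift units [ 2.263e+00 -3.309e+00  2.000e-03] yaw now 18.15 az units -0.764 tilt [ 0.  0. -1.] F [-0.1 -0.  -0.7] pos [ 0.1791 -0.5464  0.2005] seatframe [-0.7014 -0.5216] q [-1.46  0.18  1.61  0.    1.35 -0.21]
t 0.55 shift units [ 1.762 -1.508  0.002] yaw now 18.15 az units -0.001 tilt [ 0.  0. -1.] F [-0.1 -0.  -0.7] pos [ 0.1791 -0.5464  0.2005] seatframe [-0.7014 -0.5216] q [-1.46  0.18  1.61  0.    1.35 -0.21]
```

>>> arm_command --motion "0.15 -0.13 0 0 0 0 0; 0.15 -0.13 0 0 0 0 0; 0.15 -0.13 0 0 0 0 0; 0.15 -0.13 0 0 0 0 0; 0.15 -0.13 0 0 0 0 0; 0.15 -0.13 0 0 0 0 0; 0.15 -0.13 0 0 0 0 0; 0.15 -0.13 0 0 0 0 0; 0.15 -0.13 0 0 0 0 0; 0.15 -0.13 0 0 0 0 0"

```text
time_s: 1.38
eef_pos: [0.3872, -0.2, 0.1998]
eef_rot: [0.003, 0.989, 0.15, 0.001]
wrist_force: [-0.0, -0.8, -1.3]
opening: 0.0
```

```bash
python3 - <<'E'
from h import *
go(.403,.2234,.2,18.2)
E
```

```text
t 1.3833 shift units [ 0.704 -1.998 -0.013] yaw now 17.29 az units -0.015 tilt [ 0.002 -0.006 -1.   ] F [-0.  -0.8 -1.3] pos [ 0.3872 -0.2     0.1998] seatframe [-0.3523 -0.3181] q [-0.75 -0.15  1.94 -0.    1.34  0.52]
```

>>> arm_command --motion "0.07 -0.19 0 0 0 0 0; 0.07 -0.19 0 0 0 0 0; 0.07 -0.19 0 0 0 0 0; 0.07 -0.19 0 0 0 0 0; 0.07 -0.19 0 0 0 0 0; 0.07 -0.19 0 0 0 0 0; 0.07 -0.19 0 0 0 0 0; 0.07 -0.19 0 0 0 0 0; 0.07 -0.19 0 0 0 0 0; 0.07 -0.19 0 0 0 0 0"

```text
time_s: 2.22
eef_pos: [0.4091, 0.2166, 0.2012]
eef_rot: [0.005, 0.989, 0.15, 0.007]
wrist_force: [0.7, -0.5, 0.8]
opening: 0.001
```

>>> arm_command --motion "0 0 0 0 0 -0.11 0; 0 0 0 0 0 -0.11 0; 0 0 0 0 0 -0.11 0; 0 0 0 0 0 -0.11 0; 0 0 0 0 0 -0.11 0; 0 0 0 0 0 -0.11 0; 0 0 0 0 0 -0.1 0; 0 0 0 0 0 0 0; 0 0 0 0 0 0 0"

```text
time_s: 2.97
eef_pos: [0.4067, 0.2285, 0.2021]
eef_rot: [0.007, 0.84, 0.542, 0.006]
wrist_force: [0.2, 0.0, 1.0]
opening: -0.001
```

```bash
python3 - <<'E'
from h import *
go(.403,.2234,.12,64)
E
```

```text
t 2.9667 shift units [-0.033 -0.014  0.41 ] yaw now 65.65 az units 0.027 tilt [ 0.018 -0.004 -1.   ] F [0.2 0.  1. ] pos [0.4067 0.2285 0.2021] seatframe [-0.129   0.0482] q [ 0.26 -0.08  1.88 -0.01  1.33  0.69]
```

>>> arm_command --motion "-0.03 -0.01 0.15 0 0 0.027 0; 0 0 0.15 0 0 0 0; 0 0 0.1 0 0 0 0; 0 0 0 0 0 0 0"

```text
time_s: 3.3
eef_pos: [0.4067, 0.2241, 0.1226]
eef_rot: [0.008, 0.852, 0.524, 0.011]
wrist_force: [-1.0, -0.6, -0.3]
opening: 0.003
```

```bash
python3 - <<'E'
from h import *
go(.403,.2234,.02,64)
c=snap('side','side1.png');snap('top','top1.png')
a=cv2.imread('pics/side1.png');cv2.imwrite('pics/side1z.png',cv2.resize(a[60:210,180:360],None,fx=4,fy=4))
E
```

```text
t 3.3 shift units [-0.016 -0.027  0.512] yaw now 63.16 az units -0.014 tilt [ 0.026 -0.002 -1.   ] F [-1.  -0.6 -0.3] pos [0.4067 0.2241 0.1226] seatframe [-0.1312  0.0443] q [ 0.25  0.    1.97 -0.01  1.15  0.73]
```

View pics/side1z.png

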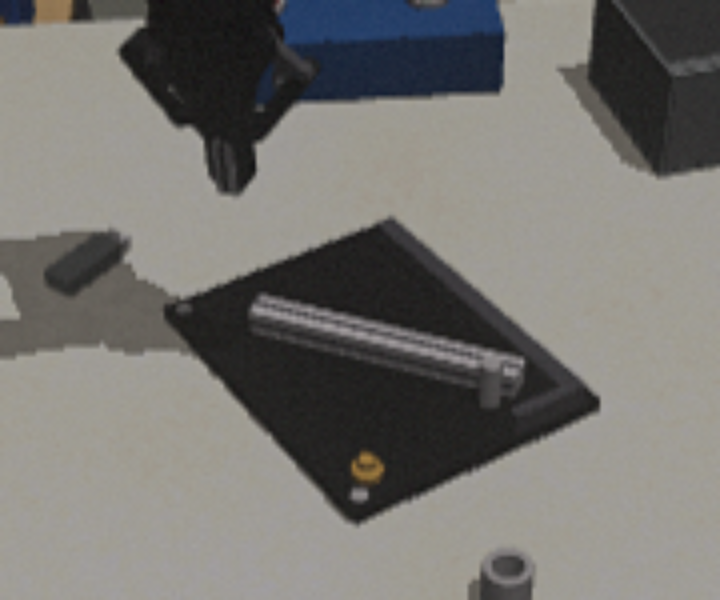

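View pics/top1.png

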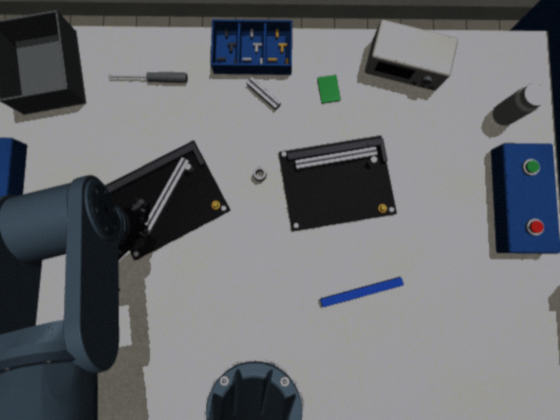

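```bash
python3 - <<'E'
from h import *
p=get_obs()['eef_pos']
for n in('top','side'):
    c=camera(n);print(n,proj(c,p),'floor',proj(c,[p[0],p[1],.02]),'post',proj(c,[.5638,.1628,.047]),'ends',proj(c,[.5844,.175,.032]),proj(c,[.4061,.262,.032]))
E
```

```text
top [147.40396138 228.55094664] floor [162.14056729 231.40284381] post [187.89349515 165.88307581] ends [184.61177757 158.86402982] [144.87141983 232.12476444]
side [240.17812653 115.06723903] floor [243.07962179 147.34392185] post [301.41442624 150.59314215] ends [308.25520438 151.61454959] [241.46264189 135.7550079 ]
```

```bash
python3 - <<'E'
from h import *
c=snap('side','side2.png');o=get_obs();p=np.array(o['eef_pos']);R=toolR()
print(p,o['time_s'],o['q'],o['opening'],R.round(3).tolist())
a=c['img'][60:210,180:360][:,:,::-1].copy();a=cv2.resize(a,None,fx=4,fy=4)
for k in (0,-.019,-.073):
    u,v=proj(c,p+R[:,2]*k);cv2.circle(a,(int((u-180+.5)*4),int((v-60+.5)*4)),3,(0,0,255),-1)
cv2.imwrite('pics/side2z.png',a)
E
```

```text
[0.41066627 0.22534894 0.12796919] 3.55 [ 0.25436973 -0.00323971  1.96281171 -0.00953409  1.14805289  0.72383793] -0.000666611123156088 [[0.449, 0.893, 0.035], [0.894, -0.449, 0.0], [0.016, 0.031, -0.999]]
```

View pics/side2z.png

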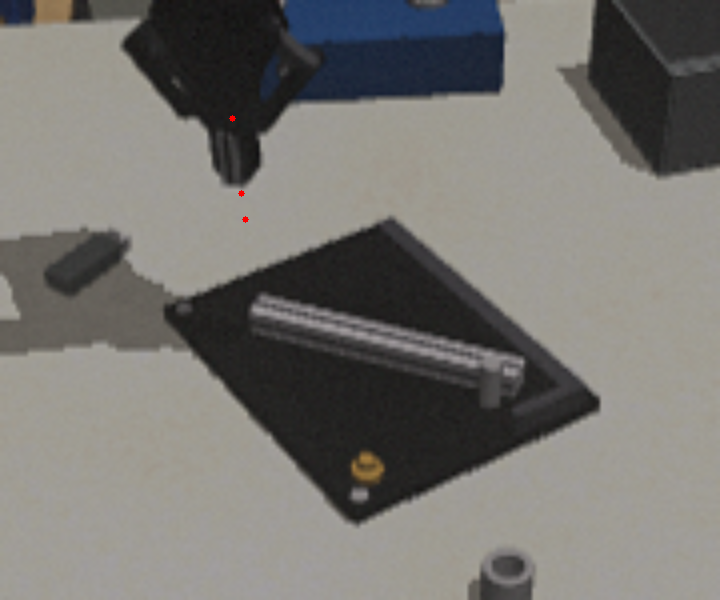

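```bash
python3 - <<'E'
from h import *
p=np.array(get_obs()['eef_pos']);R=toolR()
c=camera('top');a=c['img'][150:290,60:240][:,:,::-1].copy();a=cv2.resize(a,None,fx=4,fy=4)
for k in (0,-.019,-.073):
    u,v=proj(c,p+R[:,2]*k);cv2.circle(a,(int((u-60+.5)*4),int((v-150+.5)*4)),3,(0,0,255),-1)
cv2.imwrite('pics/top2z.png',a)
o=get_obs();print(o['eef_pos'],o['time_s'])
c=snap('wrist','wr2.png');print(np.round(c['mount'],3).tolist(),np.round(c['intrinsics'],1).tolist())
E
```

```text
[0.4106414  0.2253609  0.12795389] 3.6
[[0.0, -0.963, -0.268, 0.068], [1.0, 0.0, 0.001, 0.001], [-0.001, -0.268, 0.963, -0.175], [0.0, 0.0, 0.0, 1.0]] [[325.2, 0.0, 283.3], [0.0, 325.2, 206.0], [0.0, 0.0, 1.0]]
```

View pics/top2z.png

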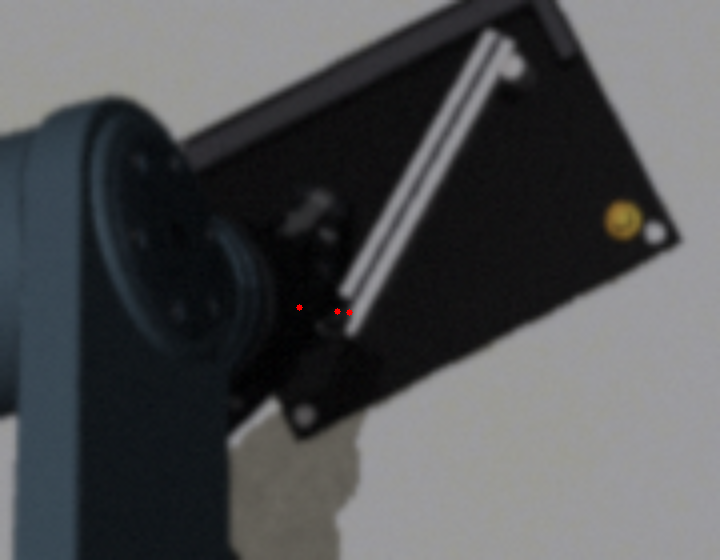

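View pics/wr2.png

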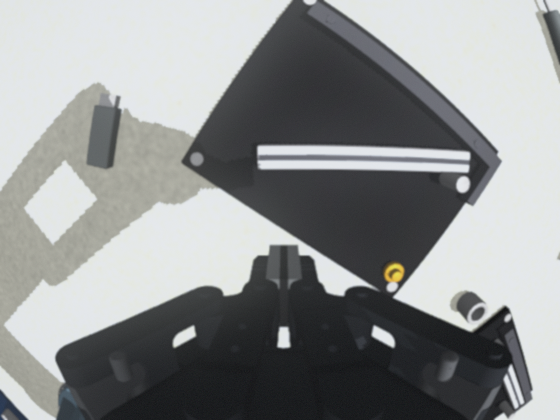

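>>> arm_command --motion "-0.03 -0.03 0.15 0 0 0 0; -0.01 0 0.15 0 0 0 0; 0 0 0.15 0 0 0 0; 0 0 0.09 0 0 0 0; 0 0 0 0 0 0 0; 0 0 0 0 0 0 0"

```text
time_s: 4.15
eef_pos: [0.4135, 0.2232, 0.0242]
eef_rot: [0.012, 0.851, 0.524, 0.023]
wrist_force: [0.7, -0.0, 0.5]
opening: 0.004
```

```bash
cat >> h.py <<'E'
def view(fn):
    c=camera('side');p=np.array(get_obs()['eef_pos']);R=toolR()
    a=c['img'][60:210,180:360][:,:,::-1].copy();a=cv2.resize(a,None,fx=4,fy=4)
    for k in (0,-.019,-.073):
        u,v=proj(c,p+R[:,2]*k);cv2.circle(a,(int((u-180+.5)*4),int((v-60+.5)*4)),2,(0,0,255),-1)
    cv2.imwrite('pics/'+fn,a)
E
python3 - <<'E'
from h import *
view('s3.png');go(.403,.2234,.02,64)
E
```

```text
t 4.2 shift units [-0.024 -0.049  0.02 ] yaw now 63.31 az units -0.011 tilt [ 0.053  0.005 -0.999] F [-1.3  0.   0.3] pos [0.4136 0.2233 0.0245] seatframe [-0.1255  0.0402] q [ 0.25  0.16  2.04 -0.01  0.89  0.72]
```

View pics/s3.png

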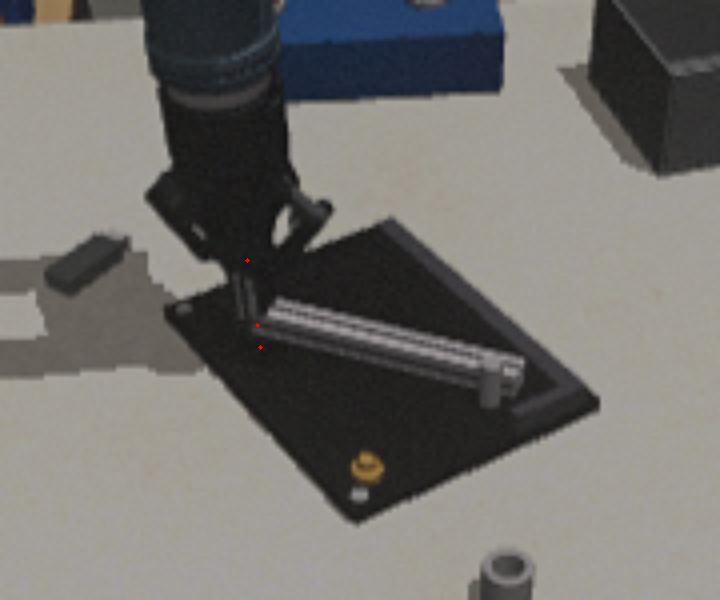

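>>> arm_command --motion "-0.03 -0.05 0.03 0.043 -0.027 0 0; 0 0 0.04 0 0 0 0; 0 0 0.03 0 0 0 0; 0 0 0 0 0 0 0; 0 0 0 0 0 0 0"

```text
time_s: 4.62
eef_pos: [0.4082, 0.2242, 0.0093]
eef_rot: [0.002, 0.851, 0.525, 0.006]
wrist_force: [0.2, 0.0, 0.1]
opening: -0.001
```

```bash

python3 - <<'E'
from h import *
view('s4.png');go(.403,.2234,-.004,64)
E
```

```text
t 4.6667 shift units [-0.016 -0.022  0.066] yaw now 63.3 az units -0.012 tilt [ 0.012  0.003 -1.   ] F [-0.5 -0.4  0.5] pos [0.4082 0.2242 0.0094] seatframe [-0.1298  0.0437] q [ 0.25  0.21  2.02 -0.    0.9   0.71]
```

View pics/s4.png

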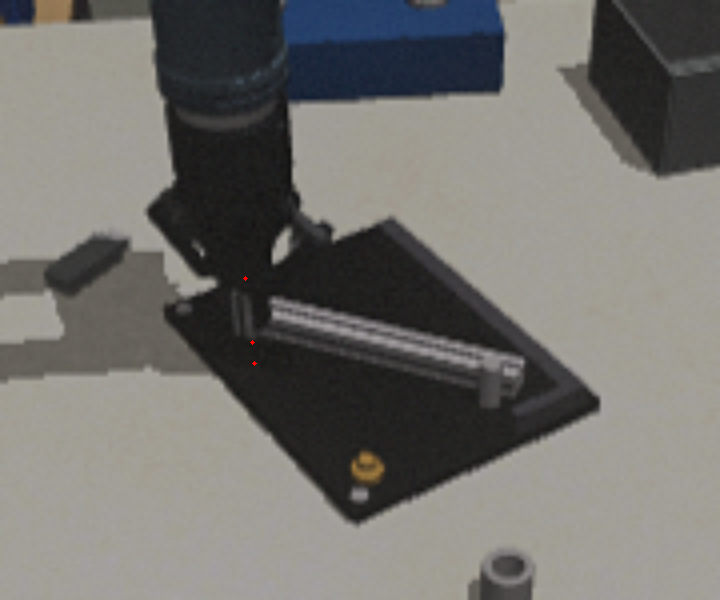

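>>> arm_command --motion "-0.02 -0.02 0.03 0.01 -0.006 0 0; 0 0 0.025 0 0 0 0; 0 0 0.01 0 0 0 0; 0 0 0 0 0 0 0; 0 0 0 0 0 0 0"

```text
time_s: 5.08
eef_pos: [0.4029, 0.2224, -0.0042]
eef_rot: [-0.001, 0.851, 0.525, 0.001]
wrist_force: [-0.3, -0.4, -0.1]
opening: 0.004
```

```bash

python3 - <<'E'
from h import *
view('s5.png');go(.403,.2234,-.004,64)
E
```

```text
t 5.1333 shift units [ 0.005 -0.001 -0.001] yaw now 63.31 az units -0.011 tilt [ 0.001  0.002 -1.   ] F [ 0.1 -0.5  0.9] pos [ 0.4028  0.2224 -0.0042] seatframe [-0.1354  0.0447] q [0.24 0.24 2.03 0.   0.88 0.71]
```

View pics/s5.png

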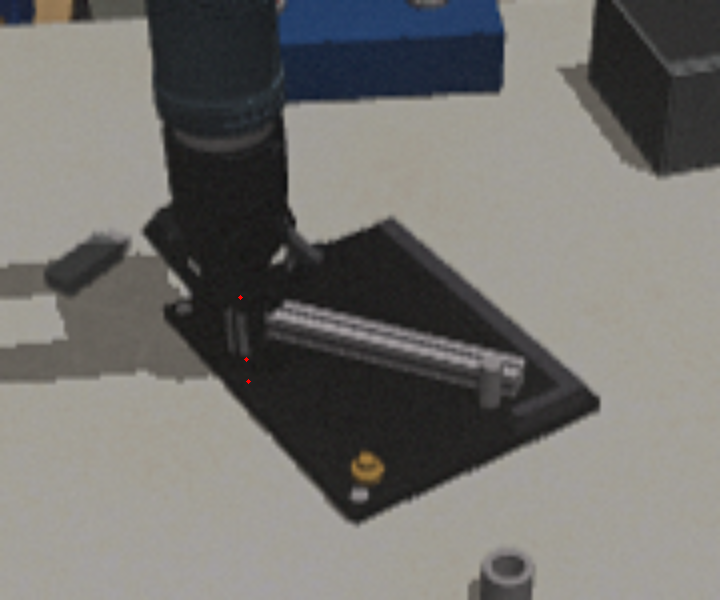

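>>> arm_command --motion "0.02 0 0 0 0 0 0; 0.02 0 0 0 0 0 0; 0.02 0 0 0 0 0 0; 0.02 0 0 0 0 0 0; 0.02 0 0 0 0 0.022 0; 0.02 0 0 0 0 0.022 0; 0.02 0 0 0 0 0.022 0; 0.02 0 0 0 0 0.022 0; 0.02 0 0 0 0 0.022 0; 0.02 0 0 0 0 0.022 0"

```text
time_s: 5.97
eef_pos: [0.4225, 0.2605, -0.004]
eef_rot: [-0.0, 0.886, 0.463, -0.001]
wrist_force: [-1.1, -2.2, 2.0]
opening: -0.001
```

```bash
cat >> h.py <<'E'
def arc():
    o=get_obs();p=s(o['eef_pos'])-np.array([-.023,-.085]);R=toolR()
    r=np.hypot(*p);print('radius',r.round(4),'TCP angle about post (deg, 0 aim)',np.degrees(np.arctan2(-p[0],p[1])).round(2),'tool x vs seat x deg',(np.degrees(np.arctan2(R[1,0],R[0,0]))-28.76).round(2),'z',o['eef_pos'][2])
E
python3 - <<'E'
from h import *
view('s6.png');go(.403,.2234,-.004,64);arc()
E
```

```text
t 6.0167 shift units [-0.212  0.026  0.001] yaw now 55.07 az units -0.149 tilt [-0.001  0.    -1.   ] F [-0.2  0.3 -0.4] pos [ 0.4231  0.2611 -0.0039] seatframe [-0.099   0.0688] q [0.31 0.31 1.93 0.   0.91 0.92]
radius 0.1716 TCP angle about post (deg, 0 aim) 26.29 tool x vs seat x deg 26.31 z -0.003867387014489493
```

View pics/s6.png

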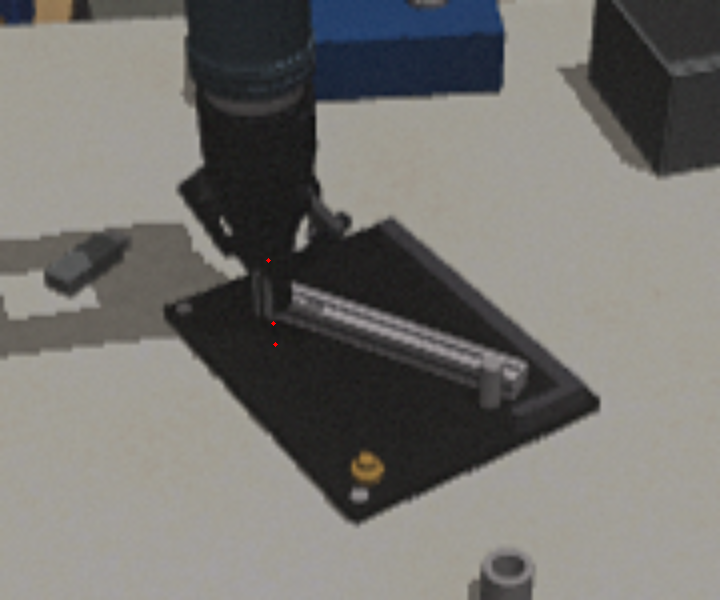

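>>> arm_command --motion "0.02 0 0 0 0 0.022 0; 0.02 0 0 0 0 0.022 0; 0.02 0 0 0 0 0.022 0; 0.02 0 0 0 0 0.022 0; 0.02 0 0 0 0 0.022 0; 0.02 0 0 0 0 0.022 0; 0.02 0 0 0 0 0.022 0; 0.02 0 0 0 0 0.022 0; 0.02 0 0 0 0 0.022 0; 0.02 0 0 0 0 0.022 0"

```text
time_s: 6.85
eef_pos: [0.4455, 0.2919, -0.0051]
eef_rot: [0.001, 0.934, 0.357, -0.007]
wrist_force: [-1.5, -2.5, 2.0]
opening: 0.003
```

```bash
python3 - <<'E'
from h import *
view('s7.png');arc();print(get_obs()['wrist_force'])
E
```

```text
radius 0.1749 TCP angle about post (deg, 0 aim) 13.42 tool x vs seat x deg 12.98 z -0.004952289212105332
[-1.44938236 -1.23980203  0.88296788]
```

View pics/s7.png

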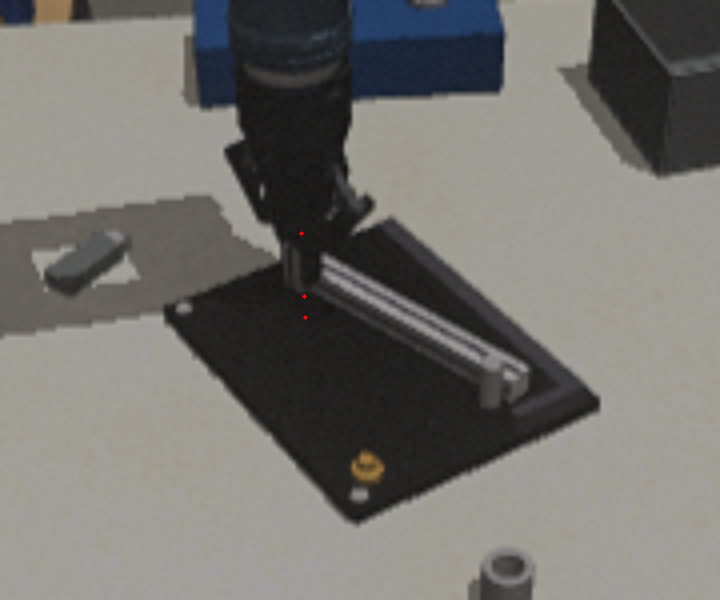

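>>> arm_command --motion "0.02 0.002 -0.001 0 0 0.022 0; 0.02 0.002 -0.001 0 0 0.022 0; 0.02 0.002 -0.001 0 0 0.022 0; 0.02 0.002 -0.001 0 0 0.022 0; 0.02 0.002 -0.001 0 0 0.022 0; 0.02 0.002 -0.001 0 0 0.022 0; 0.02 0.002 0 0 0 0.022 0; 0.015 0 0 0 0 0.016 0"

```text
time_s: 7.57
eef_pos: [0.4694, 0.3104, -0.0057]
eef_rot: [0.001, 0.963, 0.27, -0.01]
wrist_force: [-2.3, -0.3, 1.7]
opening: 0.003
```

```bash
python3 - <<'E'
from h import *
view('s8.png');arc();print(get_obs()['wrist_force'],s(get_obs()['eef_pos']))
E
```

```text
radius 0.1751 TCP angle about post (deg, 0 aim) 3.61 tool x vs seat x deg 2.53 z -0.00563685606992554
[ 0.01629217  0.03027048 -0.10000242] [-0.03402854  0.08971208]
```

View pics/s8.png

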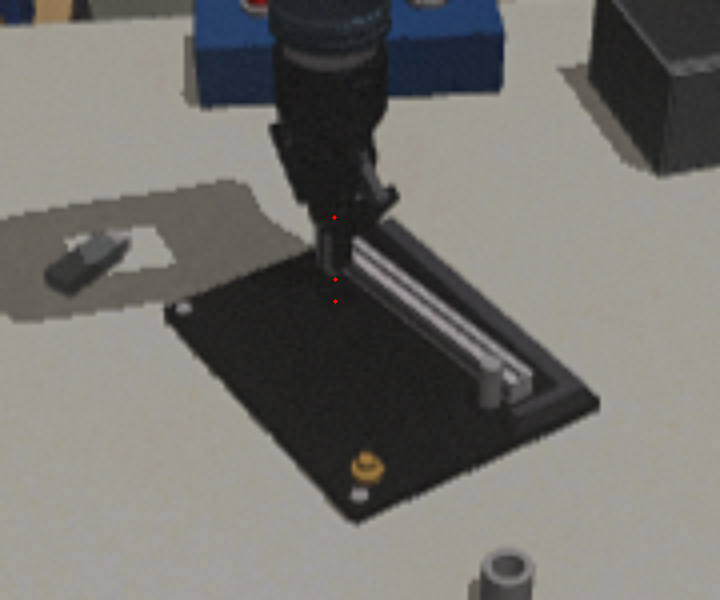

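>>> arm_command --motion "0.02 0 -0.001 0 0 0.015 0; 0.02 0 -0.001 0 0 0.015 0; 0.015 0 0 0 0 0.01 0; 0 0 0 0 0 0 0"

```text
time_s: 7.95
eef_pos: [0.4803, 0.3169, -0.0057]
eef_rot: [0.001, 0.969, 0.248, -0.01]
wrist_force: [-1.0, 0.8, -0.2]
opening: -0.001
```

```bash
python3 - <<'E'
from h import *
view('s9.png');arc();print(get_obs()['wrist_force'],s(get_obs()['eef_pos']))
E
```

```text
radius 0.1752 TCP angle about post (deg, 0 aim) -0.3 tool x vs seat x deg -0.04 z -0.005721817492811969
[-0.41990604 -0.64430304 -0.6886034 ] [-0.02209005  0.0901906 ]
```

View pics/s9.png

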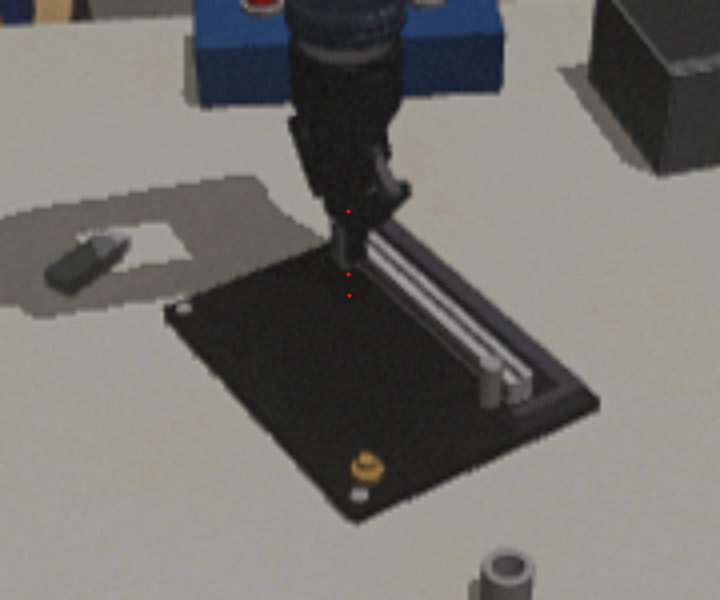

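>>> arm_command --motion "-0.05 0 0 0 0 0 0; -0.08 0 0 0 0 0 0; -0.05 0 -0.05 0 0 0 0; 0 0 -0.15 0 0 0 0; 0 0 -0.2 0 0 0 0; 0 0 -0.2 0 0 0 0; 0 0 -0.2 0 0 0 0; -0.2 0 0 0 0 0 0; -0.2 0 0 0 0 0 0; 0 0 0 0 0 0 0"

```text
time_s: 8.83
eef_pos: [0.3833, 0.2605, 0.1655]
eef_rot: [0.002, 0.969, 0.248, -0.004]
wrist_force: [0.2, -0.1, -0.1]
opening: -0.003
```

```bash
python3 - <<'E'
from h import *
view('s10.png');arc()
c=snap('top','top10.png');a=c['img'][130:272,90:245][:,:,::-1];cv2.imwrite('pics/top10z.png',cv2.resize(a,None,fx=4,fy=4,interpolation=cv2.INTER_CUBIC))
E
```

```text
radius 0.2032 TCP angle about post (deg, 0 aim) 32.16 tool x vs seat x deg -0.05 z 0.16612139050594682
```

View pics/s10.png

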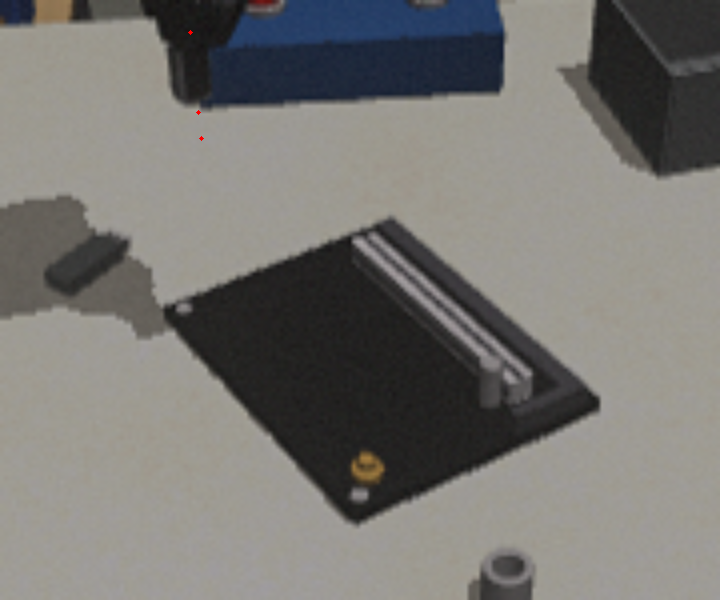

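View pics/top10z.png

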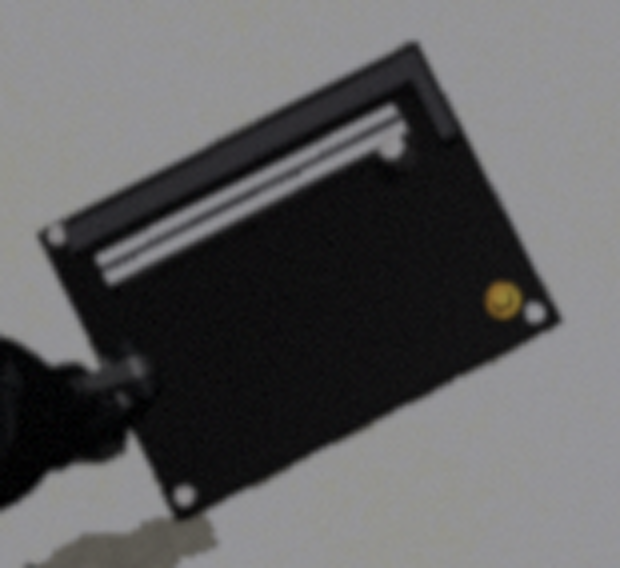

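```bash
python3 - <<'E'
from h import *
c=camera('top');z=lambda u,v:(90+(u+.5)/4-.5,130+(v+.5)/4-.5)
a=s(ray(c,*z(400,119),.032));b=s(ray(c,*z(106,268),.032));d=b-a
print(a,b,(a+b)/2,np.degrees(np.arctan2(d[0],d[1])),np.linalg.norm(d))
print(search_frame('top','rail2_center')[:2],get_obs()['wrist_force'])
E
```

```text
[-0.00587023 -0.0943984 ] [-0.00460227  0.10136734] [-0.00523625  0.00348447] 0.3710965626876163 0.19576984466499608
[{'box': [296.4, 149.4, 375.4, 167.7], 'conf': 0.63}] [-0.58597335  0.1734437  -0.74043874]
```

```bash
python3 -c "
from bench import *
print(hand_in())"
```

```text
the job is handed in; nothing more can be done
None
```

I pushed the free end of the askew rail (left plate) round in an arc about the post with the closed fingertips. I then backed the arm off clear of everything and handed the job in at about 9 s of the 35 s allowed.

My last checks, from the top camera:

| Check | Measured | Limit |
|---|---|---|
| Angle to the stop strip | about 0.4° | 10° |
| Centre across the strip | about -5 mm (rail resting against the post) | ±10 mm |
| Centre along the strip | about +3.5 mm | ±20 mm |

- **Rail height:** it looks flat on the plate in the side picture; I did not measure its height.
- **Other rail:** its detected box shifted only 1–2 pixels, within the detector's noise (confidence 0.63 this time).
- **Forces:** the readings I took during the pushing were only a few newtons.

**Disagreement:** the closed fingertips looked about 20–25 mm short of the stated TCP. The TCP went to about -6 mm, below the plate's top, with no contact force. I set the pushing height from the pictures instead.

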